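Unbolt the battery locker hatch

ROBOT

A 7-joint arm with a two-finger parallel gripper is mounted at the origin on the work surface. World frame = base frame: x ahead of the robot, y to its left, z up, the work surface at z = 0. Lengths are in m, angles in rad, forces in N, time in s.
With the tool pointing down it reaches from about 0.35 to 0.9 m from the base axis. Payload 19.9 kg.
Tool frame: the origin (TCP) lies between the finger pads; the fingertips stand 19 mm ahead of it and the grasp point (between the pads) is the TCP; z points along the fingers, y is the direction in which the jaws open and shut (so a half turn about z gives the same grasp; the last joint's range is limited). The gripper opens to 94 mm and grips with 3 to 60 N. Pads are 16 mm wide; open, the fingers measure 119 mm over their backs; the gripper's body (75 mm by 177 mm) begins 78 mm behind the grasp point.
Start: joints at [-1.262, 0.417, -0.01, 1.614, 0.005, 1.111, -0.053], TCP at [0.214, 0.587, 0.224] pointing down, gripper open.
Joint ranges: [-2.81, 2.81], [-0.39, 2.02], [-1.27, 1.25], [0.06, 2.57], [-1.19, 4.33], [0.19, 2], [-2.82, 2.82]. Speed limits (rad/s): [1.89, 1.89, 2.39, 2.39, 3.01, 3.01, 3.01].

INTERFACE

Orientations are given as a 3x3 rotation matrix whose columns are the frame's x, y, z axes.
In Python, from rig import robot gives the robot as it stands. Calls block until the motion is done:
- robot.move_ptp(position, orientation): joint-space move of the TCP to a pose.
- robot.move_linear(position, velocity=0.15, frame=None, threshold=None): straight line of the TCP; frame=None keeps the orientation; velocity is the mean speed in m/s. With threshold (N) it stops when the force on the tool has changed by that much, and returns True; else False.
- robot.goto_joints(angles): joint-space move.
- robot.gripper_to(opening): finger opening in m; the grip force is fixed at half the most; returns when the fingers have stopped.
- robot.pause(seconds).
- robot.ik(position, orientation): joint angles nearest the present ones, or None.
- robot.get_state(): the state.
- robot.grab_frame(name): name is "scene" or "top"; returns the picture (400x640x3 uint8, red, green, blue); there is no depth.
- robot.camera_info(name): a dict with "fx", "fy", "cx", "cy" (pixels), "rvec" (rotation vector, rad) and "tvec" (3), from world to camera coordinates, as OpenCV has them. Camera axes: x right, y down, z forward; pixel columns grow to the right and rows downward; lengths in m; the calibration is good to about 2 mm. A picture is of the moment at which its call begins. camera_info takes no time and is no camera call.
A pose or a line that the arm cannot do raises robot.PlanningError and nothing moves.
- robot.sign_off(): hands the job in, once; it reports no verdict.
The state is a dict: "time": time; "qpos": joint angles; "joint_vel": joint speeds; "effort": joint torques, N m; "ee_pos": TCP position; "tool_rot": TCP orientation; "force": force on the tool from outside, world axes, zero at the start; "moment": the same for the moment, N m; "opening": finger opening in m.
Only numpy, scipy, OpenCV 4.12 (cv2) and the standard library are available. Lean on these libraries where they do the work, as an engineer would, in place of code of your own. Each camera call takes 0.05 s, during which the arm holds its last target. There are 200 camera calls.

TASK

Unbolt the hatch of the battery locker on the training bench: press the long spring catch bar down with one fingertip and, keeping it down, push the bolt's upright tab with the other finger until the bolt is fully open, then let go so that the catch springs back up and locks the bolt open. Only press and push, do not grasp or lift anything, and leave the multimeter, the flask and the spectacle case where they are.

Things in the scene. Friction and masses are not known exactly. Their poses are not given: they have to be found in the camera images.
- locker: Low battery locker fixed to the bench: plywood box 240 (x) x 360 (y) x 80 mm high, grey metal hatch on top. Origin: centre of its underside, z up. On top, near (0, -45) mm of its frame, is the lock: catch bar (centred on x = -31 mm) and bolt (x = +31 mm) side by side, both along the locker's y. Its other parts stand at most 26 mm above the hatch.
- catch_top (a point): Middle of the upper face of the ribbed steel catch bar (goes down with it): 26 mm wide (locker x), 120 mm long (locker y), 6 mm thick; axes as the locker's. At rest 42 mm above the hatch (122 mm above the bench), at (-31, -60) mm in the locker frame. It stays level wherever it is pressed; a finger pressing it may slide along it.
- catch (a joint): How far the catch bar is pressed straight down, m: 0 up (released), 0.010 at its stop. Its spring resists with about 3 N at 0, 8 N at the stop. Its tooth frees the bolt only when pressed more than about 0.006; let up on the way, it locks the bolt again. Pushing the bolt before the catch is down may jam both.
- bolt_tab (a point): Middle of the top edge of the bolt's upright thumb tab: steel plate 30 mm wide (locker x), 10 mm thick (locker y), its top 62 mm above the hatch, so 20 mm above the released, 30 mm above the fully pressed catch bar. Axes as the locker's; with the bolt home at (+31, -65) mm in the locker frame. The bolt opens towards the locker's +y: push the tab's -y face.
- bolt (a joint): Travel of the bolt, m: 0 home in its keeper (locked), growing towards the locker's +y, 0.042 at its end stop (fully open). It slides with about 2 N of friction. From about 0.039 on, the released catch springs up behind it and keeps it open.
- meter: Multimeter, 148 x 75 x 38 mm, black with red sides, lying on the hatch beyond the +y end of the lock. Origin: centre of its underside, long side along its x. Leave it alone.
- flask: Steel drinking flask, 68 mm in diameter, 158 mm high, standing on the bench beside the locker. Origin: centre of its underside. Leave it alone.
- case: Dark spectacle case, 62 x 160 x 40 mm, on the bench beside the locker. Origin: centre of its underside, long side along its y. Leave it alone.

How it is judged:
By the outcome, as a careful person would: the job done as asked, in the order asked, and still so for the second after the job is handed in, with the robot touching nothing.
It also fails if it takes over 35 s, if anything falls off the work surface, if the arm or the gripper's body presses on something with over 40 N, if the wrist force passes 120 N, or if a joint passes its speed limit or range.

## Working session

There is one attempt and no reset: what is moved stays moved. The work goes in short steps, each a Python script; the robot and the scene stay as the last script left them, time stands still between calls to the robot, and variables do not carry over. Pictures are saved under pics/ and viewed, about 8 in all and at most 12, crops included, and the job is handed in when it is done.

```bash
mkdir -p pics; ls; python3 - <<'E'
from rig import robot
import cv2
for n in("scene","top"):
    f=robot.grab_frame(n); cv2.imwrite(f"pics/{n}0.png",f[:,:,::-1]); print(robot.camera_info(n))
print(robot.get_state())
E
```

```text
pics
{'fx': 468.125629520457, 'fy': 468.125629520457, 'cx': 314.7188521515242, 'cy': 200.34397860995392, 'rvec': array([ 1.57191635,  1.65585318, -0.92991292]), 'tvec': array([-0.0493053 , -0.23711129,  1.47765427])}
{'fx': 509.6793813669127, 'fy': 509.6793813669127, 'cx': 322.095804661865, 'cy': 201.27336797327075, 'rvec': array([ 2.14985478, -2.12260395,  0.13819648]), 'tvec': array([0.10301658, 0.60037963, 0.9203749 ])}
{'time': 0.1, 'qpos': array([-1.26251247,  0.41796631, -0.01029575,  1.61408546,  0.00471008,
        1.11071071, -0.05298521]), 'joint_vel': array([ 0.00112444, -0.00199966,  0.00180094, -0.00017122, -0.00191591,
       -0.00031424, -0.00035812]), 'effort': array([-1.02143607e-03, -8.52590704e+01,  6.38479237e-01, -4.26697290e+01,
       -4.90163150e-02,  1.63303083e-02,  2.88302988e-05]), 'ee_pos': array([0.21409236, 0.58685428, 0.22386739]), 'tool_rot': array([[-9.39453848e-01,  3.42675325e-01, -2.97899506e-04],
       [ 3.42675440e-01,  9.39453201e-01, -1.10710022e-03],
       [-9.95132818e-05, -1.14215240e-03, -9.99999343e-01]]), 'force': array([-0.29481548,  0.20498398,  0.01172177]), 'moment': array([-0.03038858,  0.02732689,  0.04845292]), 'opening': 0.09396967863295144}
```

View pics/scene0.png

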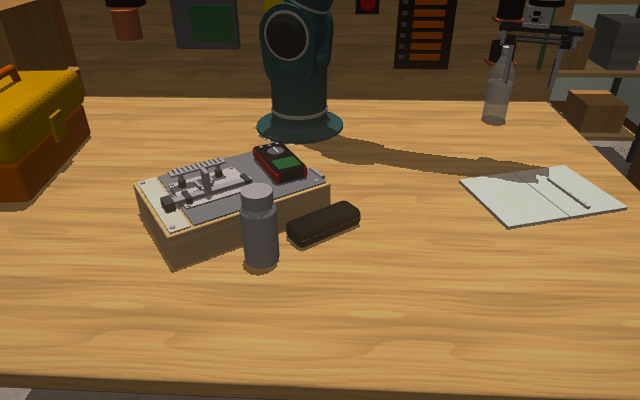

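View pics/top0.png

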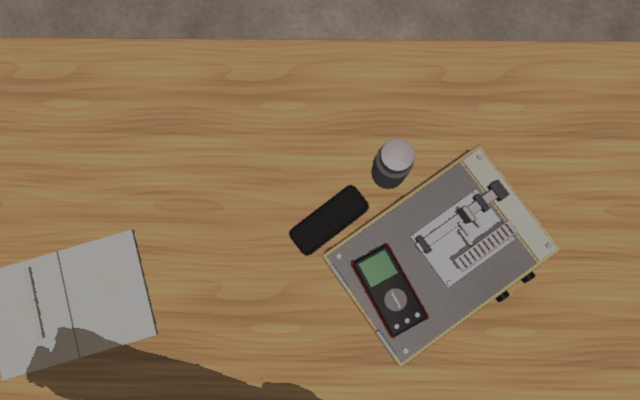

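The top view shows the locker with corners near (480,147), (558,248), (401,364) and (325,257). The ribbed catch bar is around (485,247), the bolt tab around (464,214), the meter at (390,290), and the flask and case on the far side. Next I'll measure and zoom in.

```bash
cat > h.py <<'E'
import numpy as np, cv2
from rig import robot
def cam(n):
    c=robot.camera_info(n); K=np.array([[c['fx'],0,c['cx']],[0,c['fy'],c['cy']],[0,0,1]])
    return K,np.array(c['rvec']),np.array(c['tvec'])
def ray(n,px):
    K,r,t=cam(n); R=cv2.Rodrigues(r)[0]; return -R.T@t, R.T@np.linalg.inv(K)@np.array([px[0],px[1],1.])
def onz(n,px,z):
    o,d=ray(n,px); return o+d*(z-o[2])/d[2]
def proj(n,P):
    K,r,t=cam(n); return cv2.projectPoints(np.asarray(P,float).reshape(-1,1,3),r,t,K,None)[0][:,0]
E
python3 - <<'E'
from h import *
c=[onz("top",p,.08) for p in [(480,147),(558,248),(401,364),(325,257)]]
for i in range(4): print(c[i].round(4), np.linalg.norm(c[i]-c[(i+1)%4]).round(4))
# clockwise image: c0 c1 = -y end. y axis from -y end to +y end
y=(c[2]+c[3]-c[0]-c[1])[:2]; yaw=np.arctan2(-y[0],y[1]); ctr=np.mean(c,0)
print("ctr",ctr,"yaw",yaw)
for n,(a,b,w,h) in {"top":(400,160,130,120),"scene":(130,140,210,140)}.items():
    im=cv2.imread(f"pics/{n}0.png")[b:b+h,a:a+w]; s=6 if n=="top" else 3.8
    cv2.imwrite(f"pics/{n}c.png",cv2.resize(im,None,fx=s if n=="top" else 3.8,fy=5 if False else s,interpolation=cv2.INTER_CUBIC)[:600])
R=np.array([[np.cos(yaw),-np.sin(yaw)],[np.sin(yaw),np.cos(yaw)]])
for nm,x,yy,z in [("catch",-31,-60,122),("c-",-31,-120,122),("c+",-31,0,122),("tab",31,-65,142)]:
    P=np.r_[ctr[:2]+R@np.array([x,yy])/1000,z/1000]; print(nm,P.round(4),proj("top",P).round(1),proj("scene",P).round(1))
E
```

```text
[ 0.6984 -0.18    0.08  ] 0.2271
[ 0.5143 -0.3128  0.08  ] 0.3482
[ 0.3094 -0.0312  0.08  ] 0.2274
[0.4927 0.1034 0.08  ] 0.3501
ctr [ 0.50372012 -0.10514857  0.08      ] yaw 0.6284955480692708
catch [ 0.5139 -0.1719  0.122 ] [[485.8 245.8]] [[195.7 165. ]]
c- [ 0.5492 -0.2204  0.122 ] [[513.5 225.6]] [[167.7 172.5]]
c+ [ 0.4786 -0.1234  0.122 ] [[457.8 266.1]] [[222.2 157.9]]
tab [ 0.567  -0.1395  0.142 ] [[469.  213.3]] [[203.1 168.7]]
```

View pics/topc.png

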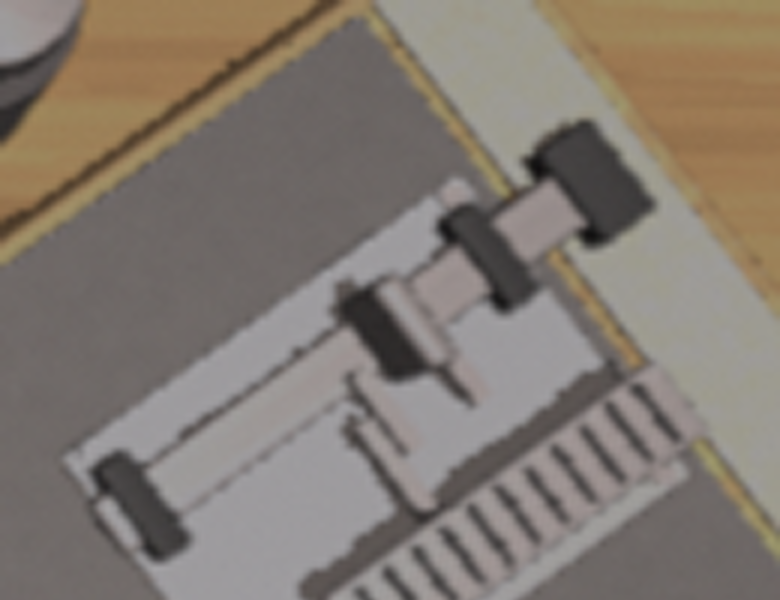

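View pics/scenec.png

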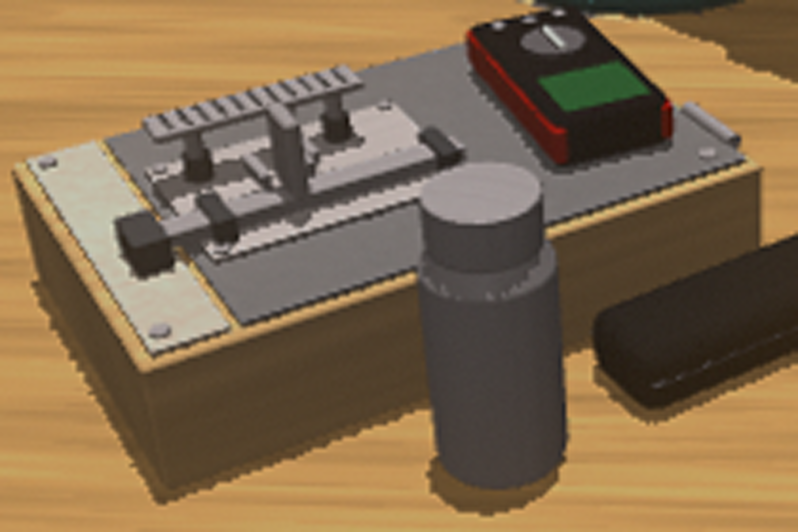

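The crops match my predictions. In the top view the tab is at about (469,213) and the catch bar's -y end at about (513,226). In the scene view the tab is at about (204.5,169.5), and the bar ends are at (171,174) and (223,160). A small point fit over both views will settle the pose, then I'll check IK for both wrist options.

```bash
cat >> h.py <<'E'
def R2(a): return np.array([[np.cos(a),-np.sin(a)],[np.sin(a),np.cos(a)]])
def W(p,L,z): return np.r_[p[:2]+R2(p[2])@np.array(L),z]
def rot(a,s=1): # tool y along s*locker x, z down
    y=s*np.array([np.cos(a),np.sin(a),0]); z=np.array([0,0,-1.]); return np.c_[np.cross(y,z),y,z]
E
python3 - <<'E'
from h import *
from scipy.optimize import least_squares
obs=[("top",(31,-65,142),(469.2,213.3)),("top",(-31,-120,122),(512.8,226.2)),
("scene",(31,-65,142),(204.5,169.4)),("scene",(-31,-120,122),(170.5,173.6)),("scene",(-31,0,122),(223.2,160)),
("top",(120,-180,80),(480,146.5)),("top",(-120,-180,80),(559,248)),("top",(-120,180,80),(401,365)),("top",(120,180,80),(323.5,257))]
def res(p): return np.concatenate([proj(n,W(p,np.array(L[:2])/1e3,L[2]/1e3))[0]-q for n,L,q in obs])
for sub in (obs,obs[:2]+obs[5:]):
    o=obs; 
    obs_=sub
    f=least_squares(lambda p:np.concatenate([proj(n,W(p,np.array(L[:2])/1e3,L[2]/1e3))[0]-q for n,L,q in obs_]),[.504,-.105,.628])
    print(f.x.round(4)); print(f.fun.reshape(-1,2).round(1).tolist())
p=f.x
for s in(1,-1):
  for y in(-.088,-.036):
    for z in (.2,.13): print(s,y,z,robot.ik(W(p,(0,y),z),rot(p[2],s)))
E
```

```text
[ 0.5039 -0.104   0.6292]
[[-1.0, -0.1], [-0.0, -0.8], [-0.8, -0.6], [-2.3, -1.0], [-0.5, -2.0], [-0.7, -3.9], [3.2, 0.9], [-1.2, 4.1], [-3.4, -1.3]]
[ 0.5038 -0.1049  0.6288]
[[-0.4, -0.1], [0.5, -0.7], [-0.2, -3.8], [3.7, 1.0], [-0.7, 4.1], [-2.9, -1.3]]
1 -0.088 0.2 [-0.46113484  0.53719099  0.97568726  1.77079075 -0.49497016  1.10197366
  1.31033313]
1 -0.088 0.13 [-0.44226728  0.64936329  0.96388156  1.82832933 -0.62920343  1.00468486
  1.41254967]
1 -0.036 0.2 [-0.52347721  0.41657834  0.90851226  1.87010607 -0.37932989  1.03863289
  1.16964314]
1 -0.036 0.13 [-0.48983048  0.53153453  0.88489498  1.92897187 -0.51393541  0.92372319
  1.27832649]
-1 -0.088 0.2 [-0.5205058   0.59363373  1.08464433  1.77225364 -0.57698692  1.1352191
 -1.76203705]
-1 -0.088 0.13 [-0.50536032  0.71955304  1.08202157  1.8299299  -0.73192286  1.05659308
 -1.64676371]
-1 -0.036 0.2 [-0.63463769  0.49705632  1.08725632  1.87264268 -0.49969346  1.07812951
 -1.8624606 ]
-1 -0.036 0.13 [-0.60976773  0.63832556  1.08403322  1.93184227 -0.67879738  0.99506808
 -1.72060453]
```

The two fits agree within 1 mm. The corner residuals are symmetric, so the locker outline reads small but its centre holds. I'll move above the lock, set the opening so the fingers are 62 mm apart, and look.

```bash
echo 'p=np.array([.5039,-.1045,.629])' >> h.py; python3 - <<'E'
from h import *
robot.move_ptp(W(p,(0,-.088),.22),rot(p[2]))
robot.gripper_to(.0495)
robot.move_linear(W(p,(0,-.088),.170),velocity=.1)
s=robot.get_state(); print(s['time'],s['ee_pos'],W(p,(0,-.088),.170),s['opening'],s['force'])
a=[cv2.resize(robot.grab_frame("scene")[120:260,110:320],None,fx=3.8,fy=3.8,interpolation=2)[:300+200],]
cv2.imwrite("pics/s1.png",a[0][:,:,::-1])
t=cv2.resize(robot.grab_frame("top")[130:300,390:580],None,fx=3.5,fy=3.5,interpolation=2); cv2.imwrite("pics/t1.png",t[:,:,::-1])
E
```

```text
4.5167 [ 0.55573397 -0.17591711  0.17021846] [ 0.55567361 -0.17565823  0.17      ] 0.04948317346267329 [-0.37889474 -0.13969329  0.26851091]
```

View pics/s1.png

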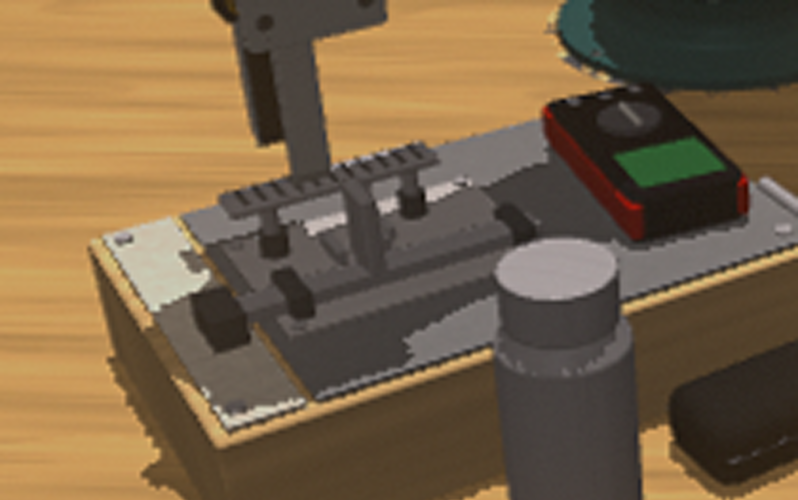

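View pics/t1.png

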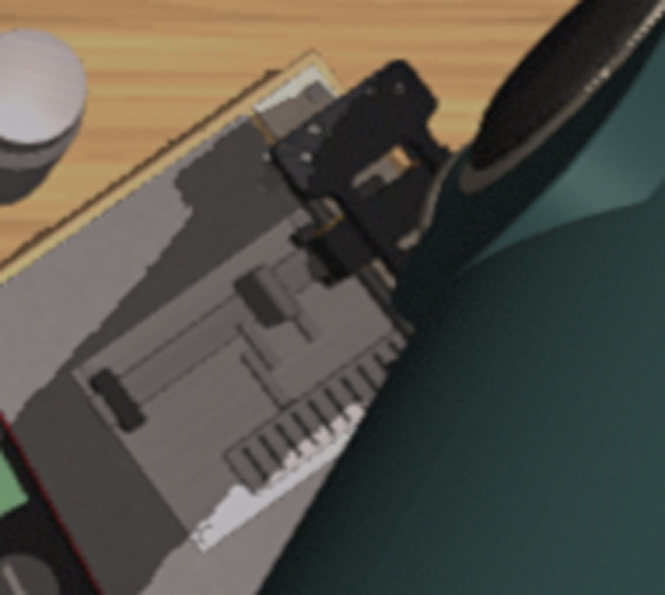

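The scene crop shows the catch finger's tip near (265,143) and the bolt finger's tip near (310,180), with the bar below them. I'll check these against the projections.

```bash
python3 - <<'E'
from h import *
s=robot.get_state();T=np.array(s['tool_rot']);e=np.array(s['ee_pos'])
off=np.array([110,120])
for sg in(1,-1):
  for x in (-8,8):
    for yy in (24.75,37.25): print("tip",sg,x,yy,((proj("scene",e+T@np.array([x/1e3,sg*yy/1e3,.019]))[0]-off)*3.8).round())
for L,z in [((-.031,-.088),.122),((-.031,-.12),.122),((-.031,0),.122),((.031,-.065),.142)]:
    print(L,((proj("scene",W(p,L,z))[0]-off)*3.8).round())
E
```

```text
tip 1 -8 24.75 [290. 180.]
tip 1 -8 37.25 [299. 190.]
tip 1 8 24.75 [320. 172.]
tip 1 8 37.25 [329. 181.]
tip -1 -8 24.75 [258. 144.]
tip -1 -8 37.25 [250. 135.]
tip -1 8 24.75 [287. 137.]
tip -1 8 37.25 [279. 128.]
(-0.031, -0.088) [278. 184.]
(-0.031, -0.12) [220. 200.]
(-0.031, 0) [427. 144.]
(0.031, -0.065) [355. 185.]
```

The fingertips project where they appear, within about 1 px. The bar sits at most 4 mm toward locker +x of my estimate, so I'll shift 2 mm that way, which is within tolerance. Now lower until contact, then press in steps while watching the force.

```bash
python3 - <<'E'
from h import *
def st(m):
    s=robot.get_state(); f=np.array(s['force']); print(m,round(s['time'],2),(np.array(s['ee_pos'])).round(4),f.round(2), 'locker xy',(R2(p[2]).T@f[:2]).round(2)); return s
robot.move_linear(W(p,(.002,-.088),.150),velocity=.08); st("pre")
print(robot.move_linear(W(p,(.002,-.088),.130),velocity=.02,threshold=2)); s=st("contact")
z=s['ee_pos'][2]
if .136<z<.147:
    for d in (.003,.006,.008,.009):
        robot.move_linear(W(p,(.002,-.088),z-d),velocity=.02,threshold=15); st(d)
f=cv2.resize(robot.grab_frame("scene")[120:260,110:320],None,fx=3.8,fy=3.8,interpolation=2)[:400]
cv2.imwrite("pics/s2.png",f[:,:,::-1])
E
```

```text
pre 5.02 [ 0.557  -0.1745  0.1495] [-0.57 -0.08  0.12] locker xy [-0.51  0.27]
True
contact 5.62 [ 0.5573 -0.1745  0.1395] [2.28 0.63 4.36] locker xy [ 2.22 -0.83]
0.003 5.92 [ 0.5574 -0.1745  0.1365] [0.22 0.89 4.27] locker xy [0.7  0.59]
0.006 6.22 [ 0.5574 -0.1745  0.1336] [0.99 1.14 7.02] locker xy [1.47 0.34]
0.008 6.47 [ 0.5574 -0.1745  0.1317] [0.55 0.99 7.48] locker xy [1.03 0.47]
0.009 6.72 [ 0.5574 -0.1745  0.131 ] [-1.06  1.93 12.59] locker xy [0.27 2.18]
```

View pics/s2.png

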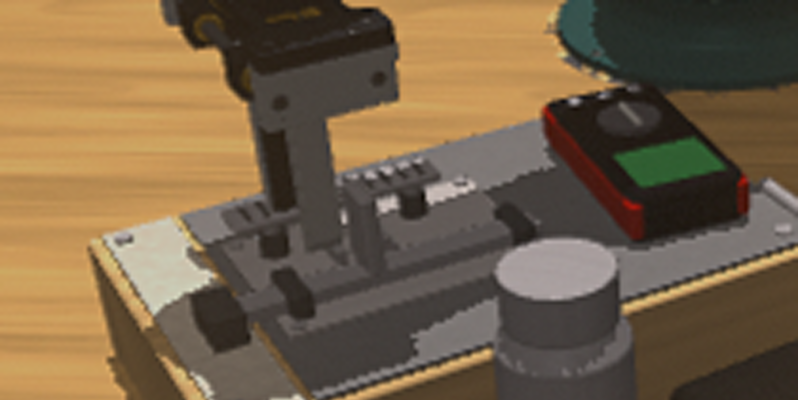

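The bar is down at its stop: contact was at TCP z≈0.140, and the force rises to 12.6 N at 0.131. The picture shows the bolt finger just on the -y side of the tab. Now push along locker +y while holding it down.

```bash
python3 - <<'E'
from h import *
def st(m):
    s=robot.get_state(); f=np.array(s['force']); l=R2(p[2]).T@(np.array(s['ee_pos'])[:2]-p[:2])
    print(m,round(s['time'],2),'loc',(l*1e3).round(1),'z',s['ee_pos'][2].round(4),'f',(R2(p[2]).T@f[:2]).round(2),f[2].round(2)); return l[1]
Z=.1308
for y in (-.082,-.076,-.066,-.056,-.046,-.040,-.037,-.034,-.031,-.028,-.025):
    h=robot.move_linear(W(p,(.002,y),Z),velocity=.03,threshold=14); l=st((y,h))
    if h: break
f=cv2.resize(robot.grab_frame("scene")[120:260,110:320],None,fx=3.8,fy=3.8,interpolation=2)[:400]
cv2.imwrite("pics/s3.png",f[:,:,::-1])
E
```

```text
(-0.082, False) 7.12 loc [  2.  -82.8] z 0.1314 f [ 0.41 -2.89] 6.88
(-0.076, False) 7.47 loc [  2.  -77.1] z 0.1315 f [-0.08 -4.16] 6.92
(-0.066, False) 7.96 loc [  2.  -67.1] z 0.1315 f [-0.54 -4.3 ] 6.32
(-0.056, False) 8.44 loc [  2.1 -57.1] z 0.1315 f [ 0.8  -4.06] 7.8
(-0.046, False) 8.93 loc [  2.  -47.1] z 0.1315 f [-0.12 -4.9 ] 7.21
(-0.04, False) 9.28 loc [  2.  -41.1] z 0.1315 f [ 0.27 -4.69] 7.68
(-0.037, False) 9.53 loc [  2.  -38.4] z 0.1316 f [-0.83 -6.53] 7.98
(-0.034, False) 9.78 loc [  2.  -37.6] z 0.1318 f [  3.24 -23.84] -5.48
(-0.031, False) 10.03 loc [  1.9 -37. ] z 0.1321 f [  6.59 -42.31] -20.63
(-0.028, False) 10.28 loc [  1.8 -36.4] z 0.1324 f [ 11.23 -60.84] -35.51
(-0.025, False) 10.53 loc [  1.7 -35.8] z 0.1327 f [ 13.47 -79.03] -51.53
```

View pics/s3.png

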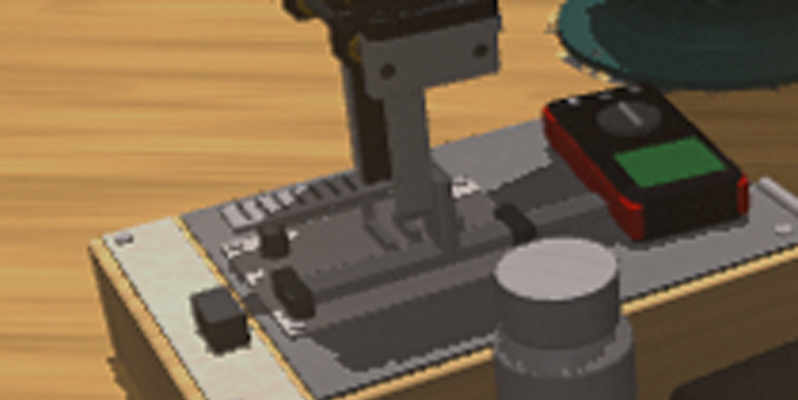

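The end stop came at finger y ≈ -38 mm, as predicted. The threshold counts per move, so the force reached about 79 N before I stopped, still under the limit. Next I'll relax the push, lift straight up and clear.

```bash
python3 - <<'E'
from h import *
def st(m):
    s=robot.get_state(); f=np.array(s['force']); l=R2(p[2]).T@(np.array(s['ee_pos'])[:2]-p[:2])
    print(m,round(s['time'],2),'loc',(l*1e3).round(1),'z',s['ee_pos'][2].round(4),'f',(R2(p[2]).T@f[:2]).round(2),f[2].round(2))
robot.move_linear(W(p,(.002,-.037),.1308),velocity=.03); st("relax")
robot.move_linear(W(p,(.002,-.037),.150),velocity=.04); st("up")
robot.move_linear(W(p,(.002,-.040),.260),velocity=.12); st("clear")
robot.move_ptp([.30,.35,.30],rot(p[2])); st("away")
f=robot.grab_frame("scene"); cv2.imwrite("pics/s4f.png",f[:,:,::-1])
t=robot.grab_frame("top"); cv2.imwrite("pics/t4f.png",t[:,:,::-1])
f=cv2.resize(f[120:270,110:370],None,fx=3,fy=3,interpolation=2);t=cv2.resize(t[130:280,380:580],None,fx=3,fy=3,interpolation=2)
cv2.imwrite("pics/s4.png",f[:,:,::-1]);cv2.imwrite("pics/t4.png",t[:,:,::-1])
a,b=cv2.imread("pics/top0.png"),cv2.imread("pics/t4f.png")
print("top diff meter/flask/case",[cv2.absdiff(a,b)[y0:y1,x0:x1].mean().round(2) for x0,x1,y0,y1 in[(350,430,243,338),(370,415,137,190),(288,370,184,256)]])
for z in (.142,): print("tab open pred top/scene",proj("top",W(p,(.031,-.023),z))[0],proj("scene",W(p,(.031,-.023),z))[0])
for z in (.122,.112): print("catch z",z,[((proj("scene",W(p,(-.031,y),z))[0]-[110,120])*3).round() for y in(-.12,0)])
E
```

```text
relax 11.12 loc [  1.9 -38.2] z 0.1313 f [ 0.81 -6.58] 5.91
up 11.76 loc [  1.7 -38.2] z 0.1505 f [-2.36 -6.24] 3.67
clear 12.82 loc [  1.9 -39.6] z 0.2593 f [-0.15 -0.3 ] 0.14
away 14.77 loc [102.7 486.7] z 0.3 f [0.05 0.46] -0.15
top diff meter/flask/case [np.float64(3.6), np.float64(2.39), np.float64(2.09)]
tab open pred top/scene [448.68238441 227.49259639] [223.07232292 163.4093177 ]
catch z 0.122 [array([174., 158.]), array([337., 114.])]
catch z 0.112 [array([176., 171.]), array([339., 126.])]
```

View pics/s4.png

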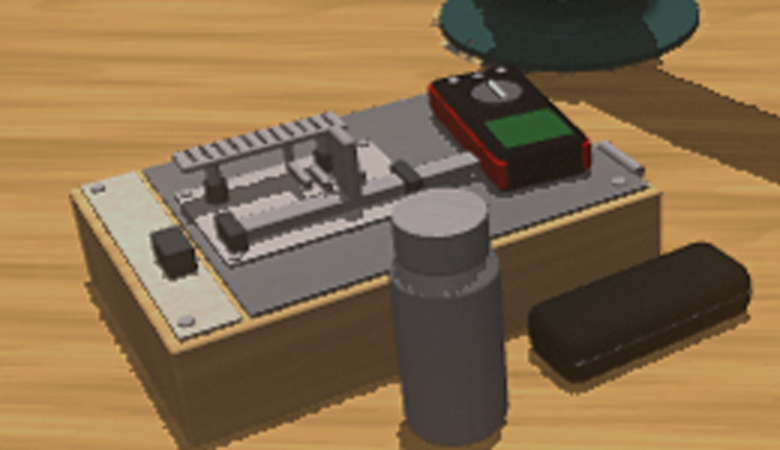

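View pics/t4.png

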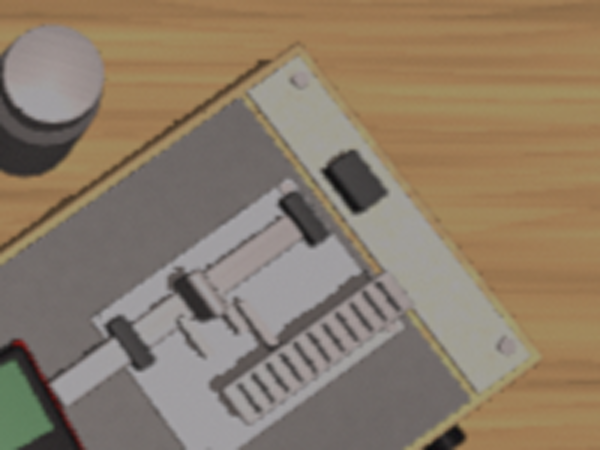

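Both views show the bolt open. The tab is at scene (224,163) and top (449,228), against predictions of (223,163) and (449,227) for 42 mm travel. The bar ends match the "up" height, allowing for the known 1–2 px offset. One more numeric check that the meter hasn't moved, then I'll hand in.

```bash
python3 - <<'E'
from h import *
for n,m,rs in (("top0","t4f",dict(meter=(365,425,250,335),flask=(370,415,137,190),case=(288,370,184,256))),("scene0","s4f",dict(meter=(250,306,142,184),flask=(240,280,195,272),case=(285,362,200,250)))):
    a,b=[cv2.cvtColor(cv2.imread(f"pics/{k}.png"),6) for k in(n,m)]
    for k,(x0,x1,y0,y1) in rs.items():
        r=cv2.matchTemplate(b[y0-6:y1+6,x0-6:x1+6],a[y0:y1,x0:x1],cv2.TM_CCOEFF_NORMED); _,v,_,l=cv2.minMaxLoc(r); print(n,k,round(v,4),(l[0]-6,l[1]-6))
a,b=[cv2.imread(f"pics/{k}.png") for k in("top0","t4f")]
for i in (a,b):
    hsv=cv2.cvtColor(i,40); m=((hsv[...,0]>40)&(hsv[...,0]<85)&(hsv[...,1]>60)).astype('u1')[240:300,350:410]; M=cv2.moments(m,True); print("screen",M['m00'],M['m10']/M['m00'],M['m01']/M['m00'])
E
```

```text
top0 meter 0.9719 (0, 0)
top0 flask 0.9997 (0, 0)
top0 case 0.9996 (0, 0)
scene0 meter 0.842 (0, 0)
scene0 flask 0.9992 (0, 0)
scene0 case 0.9996 (0, 0)
screen 773.0 27.844760672703753 27.959896507115136
screen 774.0 27.838501291989665 27.940568475452196
```

```bash
python3 -c "
from rig import robot
robot.sign_off(); print(robot.get_state()['time'])"
```

```text
the job is handed in; nothing more can be done
the job is handed in; nothing more can be done
```

The bolt is open, the catch has sprung back up behind it, and the job is handed in, at about 15 s of robot time. I pressed the catch bar down to its stop with one fingertip. Keeping it down, I pushed the bolt tab with the other finger to the end stop, then eased off, lifted clear and moved the arm away.

**Last checks:**
- **Bolt:** the tab sits where full travel predicts, within about 1 px in both views.
- **Catch:** the bar ends match the released height in the scene view.
- **Other objects:** the flask and case matched at zero shift in both pictures. The meter also showed zero shift, and its screen moved less than 0.03 px in the top view. Its scene-view match was only 0.84, which I put down to changed shadows but did not check further.

**What did not go as planned:**
- **Push force:** I pushed harder at the end stop than intended. The force threshold restarts with every move, so my stepped push reached about 80 N sideways and 50 N vertically (about 95 N in all). That is under the 120 N wrist limit, and I relaxed it to about 7 N before letting go.
- **Locker position:** the two cameras disagreed by up to about 4 mm, and the locker outline measured about 3–5% smaller than its stated size. Both were within what the finger placement could take.

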